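# Find the loaded punch box by its weight and hold it out over the tray

## Robot

A 6-joint arm with a two-finger parallel gripper is mounted at the origin on a cart in front of the work surface, level with it; the furniture and walls round the work are solid. World frame = base frame: x ahead of the robot, y to its left, z up, the work surface at z = 0. Lengths are in m, angles in rad, forces in N, time in s.
With the tool pointing down it reaches from about 0.35 to 0.975 m from the base axis. Payload 4.9 kg.
Tool frame: the origin (TCP) lies on the centre line of the jaws, within the pads' length; the fingertips stand 11 mm ahead of it and the grasp point (between the pads) lies 8 mm behind it (r.tip_reach is the distance from the TCP to the fingertips, in m); z points along the fingers, y is the line along which they close (so a half turn about z gives the same grasp; the last joint's range is limited). The gripper opens to 85 mm and grips with 20 to 120 N. Pads are 22 mm wide; open, the fingers measure 114 mm over their backs; the gripper's body (76 mm by 85 mm) begins 54 mm behind the grasp point. The pads swing forward as they close: fully open they stand 13 mm farther back than shut.
Start: joints at [1.081, 0.053, 1.613, -0, 1.476, -0.119], TCP at [0.226, 0.583, 0.242] pointing down, gripper open.
Joint ranges: [-3.01, 3.01], [-1.01, 2.22], [0.06, 2.58], [-1.02, 4.17], [0.09, 2.62], [-3.14, 3.14]. Speed limits (rad/s): [2.57, 2.57, 3.14, 3.14, 3.14, 3.14].

## Interface

Orientations are given as a rotation vector (axis times angle).
In Python, from bench import r gives the robot as it stands.
- The arm moves only by the tool jog_arm, never from a script. Its argument "targets" is text: rows parted by semicolons, each of 7 numbers parted by spaces: the shift along the tool's x, y, z in cm, then the turn, a rotation vector about the tool's x, y, z in degrees, then the opening, from -1 (shut) to 1 (fully open). In form: tx ty tz wx wy wz claw; .... A call has 1 to 12 rows; each row shifts and turns the commanded pose from where the row before left it, along the tool's axes as they then stand; what a row does not reach is not made up. A row lasts 1/10 s, in which the tool goes at most 50 mm and 8.59 degrees, less where a joint would pass 70% of its speed; a pose out of reach is approached as far as the arm can. A call with a gripper value outside its range is refused whole. The fingers move at their own pace and stop on an object; "newtons" is the grip in N (left out, the last holds). Time passes only in rows, so rows that do not move let the fingers close. It gives the time, the measured TCP pose, the force, the opening and the grip force at its end, in the units of the state.
- r.get_state(): the state, without advancing time (a new reading comes with each control period).
- r.capture(name): name is "scene" or "top" or "wrist"; returns a dict with "pixels" (384x512x3 uint8, red, green, blue), "vertical_fov" (degrees; the focal length in pixels is half the picture's height over the tangent of half this angle, whatever the lens; pixels are square), "cx", "cy" (the principal point, pixels), "position" and "orientation" of the camera in the world; the wrist camera has in their place "mount" (4x4, takes a point from camera to tool coordinates, whose origin is the TCP and whose axes are the flange's). Camera axes: x right, y down, z forward; pixel columns grow to the right and rows downward; lengths in m; the calibration is good to about 2 mm. A picture is of the moment at which its call begins: read the wrist's pose just before it. There is no depth.
- r.hand_in(): hands the job in; it is judged then, once.
Trained networks look in the newest picture that a camera, given by its name, has taken for a name from the list of things; names that differ only in an ending like _2 or _b are one class to them, and where a whole thing is asked for, a point or a joint stands for the part that bears it (a point fixed in the world has none). Each returns a list of dicts, best first, with "p" (0 to 1); they miss things now and then, are a little off and sometimes report something else, mostly with a low value. They report only what shows in the picture. A call takes as long as a camera call.
- r.boxes_of(camera, thing): "at" ([x, y, z] in m, in the coordinates of the camera as it stood for that picture, good to about 4 mm: the middle of the surface that is visible of it).
The state is a dict: "t": time; "joints": joint angles; "joint_velocities": joint speeds; "joint_torque": joint torques, N m; "position": TCP position; "tool_rot": TCP orientation; "wrist_force": force on the tool from outside, world axes, zero at the start; "moment": the same for the moment, N m; "finger_gap": finger opening in m; "grip_force": force on a finger pad.
Only numpy, scipy, OpenCV 4.12 (cv2) and the standard library are available. Lean on these libraries where they do the work, as an engineer would, in place of code of your own. Each camera call takes 0.05 s, during which the arm holds its last target. There are 200 camera calls.

## Task

Two identical closed pencil boxes lie on the bench: one holds my steel letter punches, the other only pencil stubs. Lift each box in turn a few centimetres clear of the bench to feel its weight, and set the lighter one down again, flat, where it stood; do not drop or tip the boxes or disturb the other things. Then hold the heavier box out level over the middle of the wooden tray, lengthwise with the tray and with its underside about 10 cm above the bench, so that I can slide its lid open over the tray; finish while holding it there, still.

Things in the scene. Friction and masses are not known exactly. Their poses are not given: they have to be found in the camera images.
- box_a: one of two identical wooden pencil boxes, lid fixed shut: 52 wide (own x), 165 long (own y), 36 tall (z); origin at the centre of the underside. Lies flat, length roughly along the robot's x. Weighs 1.4 to 5.5 N, the heavier at least 1.2 N more than the lighter; which is heavier cannot be seen. Balances near its middle: grasp there from above, across the width; 40 N of grip carries it.
- box_b: one of two identical wooden pencil boxes, lid fixed shut: 52 wide (own x), 165 long (own y), 36 tall (z); origin at the centre of the underside. Lies flat, length roughly along the robot's x. Weighs 1.4 to 5.5 N, the heavier at least 1.2 N more than the lighter; which is heavier cannot be seen. Balances near its middle: grasp there from above, across the width; 40 N of grip carries it.
- tray: shallow open tray of reddish-brown wood, fixed to the bench: 220 long (own x), 120 wide (own y), walls 30 high and 6 thick; origin at the centre of its underside, on the bench.
- bench: the fixed workbench that everything lies on; its top is at world z = 0 (its origin lies at floor level).
- oil_can: bystander: small red oil can with a spout, 64 across, 151 tall; origin at the centre of its underside. Leave it alone.
- tape_roll: bystander: roll of tape lying flat, 104 across, 25 tall; origin at the centre of its underside. Leave it alone.
- wedge: bystander: softwood wedge 102 (own x) x 42 x 24; origin at the centre of its underside. Leave it alone.
- awl: bystander: scratch awl lying flat, 39 x 122 (own y) x 32; origin at the centre of its underside. Leave it alone.

How it is judged:
On the way, in this order (a step that is already met when the one before it is completed fails the run):
1. the lighter box is held in the fingers, lifted clear of the bench by more than 2 cm (the heavier may be lifted before it or after it) (((height (world z) of box_a above 0.02 m and contact force between box_a and the fingers above 1 N and contact force between box_b and bench above 2.85 N) or (height (world z) of box_b above 0.02 m and contact force between box_b and the fingers above 1 N and contact force between box_a and bench above 2.85 N))), for 0.3 s.
2. the lighter box lies flat on the bench again within 6 cm of where it stood, released (((height (world z) of box_a below 0.008 m and angle between box_a's own z axis and vertical below 0.1 rad and distance of box_a from where it was at the start of the episode below 0.06 m and contact force between box_a and the fingers below 0.1 N and linear speed of box_a below 0.03 m/s and contact force between box_a and bench between 0.8 and 2.85 N and contact force between box_b and bench above 2.85 N) or (height (world z) of box_b below 0.008 m and angle between box_b's own z axis and vertical below 0.1 rad and distance of box_b from where it was at the start of the episode below 0.06 m and contact force between box_b and the fingers below 0.1 N and linear speed of box_b below 0.03 m/s and contact force between box_b and bench between 0.8 and 2.85 N and contact force between box_a and bench above 2.85 N))), for 0.2 s.
3. the heavier box is held in the fingers, lifted clear of the bench by more than 2 cm (((height (world z) of box_b above 0.02 m and contact force between box_b and the fingers above 1 N and contact force between box_a and bench between 0.8 and 2.85 N) or (height (world z) of box_a above 0.02 m and contact force between box_a and the fingers above 1 N and contact force between box_b and bench between 0.8 and 2.85 N))), for 0.3 s.
At the end, for the whole second after the job is handed in: Heavier box held still over the tray, touching nothing else: centres within 35 mm from above, underside 60-150 mm above the bench, level within 0.15 rad, along the tray within 0.2 rad; lighter box released, flat, within 60 mm of its start; bystanders within 30 mm of theirs (((horizontal distance between box_b and tray below 0.035 m and height (world z) of box_b between 0.06 and 0.15 m and angle between box_b's own z axis and vertical below 0.15 rad and angle between the y axis of box_b and the x axis of tray, either way round below 0.2 rad and linear speed of each of box_b, box_a below 0.03 m/s and contact force between box_b and the fingers above 1 N and contact force between box_b and tray below 0.1 N and height (world z) of box_a below 0.008 m and angle between box_a's own z axis and vertical below 0.1 rad and distance of box_a from where it was at the start of the episode below 0.06 m and contact force between box_a and the fingers below 0.1 N and contact force between box_a and bench between 0.8 and 2.85 N) or (horizontal distance between box_a and tray below 0.035 m and height (world z) of box_a between 0.06 and 0.15 m and angle between box_a's own z axis and vertical below 0.15 rad and angle between the y axis of box_a and the x axis of tray, either way round below 0.2 rad and linear speed of each of box_a, box_b below 0.03 m/s and contact force between box_a and the fingers above 1 N and contact force between box_a and tray below 0.1 N and height (world z) of box_b below 0.008 m and angle between box_b's own z axis and vertical below 0.1 rad and distance of box_b from where it was at the start of the episode below 0.06 m and contact force between box_b and the fingers below 0.1 N and contact force between box_b and bench between 0.8 and 2.85 N)) and distance of each of oil_can, tape_roll, wedge, awl from where it was at the start of the episode below 0.03 m); the arm keeps its last pose, push and grip.
It fails at once if a box is tipped by more than 0.5 rad (angle between any of box_a, box_b's own z axis and vertical above 0.5 rad).
It fails at once if a box is dropped (it falls faster than 0.6 m/s out of the fingers) ((linear speed of box_a above 0.6 m/s and contact force between box_a and the fingers below 0.1 N) or (linear speed of box_b above 0.6 m/s and contact force between box_b and the fingers below 0.1 N)).
It fails at once if a bystander is moved by more than 30 mm or tipped over (distance of any of oil_can, tape_roll, wedge, awl from where it was at the start of the episode above 0.03 m or angle between oil_can's own z axis and vertical above 0.5 rad).
It also fails if it takes over 72 s, if anything falls off the work surface, if the arm or the gripper's body presses on something with over 40 N, if the wrist force passes 120 N, or if a joint passes its speed limit or range.

## Working session

There is one attempt and no reset: what is moved stays moved. The work goes in short steps, Python scripts to look and compute and a tool call to move; the robot and the scene stay as the last step left them, time stands still between calls to the robot, and variables do not carry over. Pictures are saved under pics/ and viewed, at most 10 in all, crops included, and the job is handed in when it is done.

Besides the shell and the picture viewer there is one more tool, called by a JSON object that holds its "fn" and its "kwargs", one argument or row to a line. jog_arm: Moves the arm, as the interface text tells. Its arguments: {"type":"object","properties":{"targets":{"type":"string"},"newtons":{"type":"number"}},"required":["targets"]}

```bash
mkdir -p pics; ls
cat > h.py <<'E'
import numpy as np, cv2
from scipy.spatial.transform import Rotation as R
from bench import r
def cap(n,save=None):
    s=r.get_state(); c=r.capture(n)
    if n=="wrist":
        T=np.eye(4);T[:3,:3]=R.from_rotvec(s["tool_rot"]).as_matrix();T[:3,3]=s["position"];T=T@np.array(c["mount"])
    else:
        T=np.eye(4);o=np.array(c["orientation"]);T[:3,:3]=o if o.shape==(3,3) else R.from_rotvec(o).as_matrix() if o.size==3 else R.from_quat(o).as_matrix();T[:3,3]=c["position"]
    c["T"]=T;c["f"]=192/np.tan(np.radians(c["vertical_fov"])/2)
    if save: cv2.imwrite("pics/"+save,c["pixels"][:,:,::-1])
    return c
def plane(c,uv,z):
    d=c["T"][:3,:3]@np.array([(uv[0]-c["cx"])/c["f"],(uv[1]-c["cy"])/c["f"],1]);p=c["T"][:3,3]
    return p+d*(z-p[2])/d[2]
def proj(c,P):
    q=np.linalg.inv(c["T"])@np.r_[P,1];return q[:2]/q[2]*c["f"]+[c["cx"],c["cy"]]
E
python3 - <<'E'
from h import *
print(r.get_state())
for n in("top","scene"):
    c=cap(n,n+"0.png");print(n,c["orientation"],c["position"],c["f"],c["cx"],c["cy"])
    for t in("box_a","tray","oil_can","tape_roll","wedge","awl"):
        for d in r.boxes_of(n,t): print(t,round(d["p"],2),np.round((c["T"]@np.r_[d["at"],1])[:3],3))
a=cv2.imread("pics/top0.png");cv2.imwrite("pics/top1.png",cv2.resize(a,(800,600)))
E
```

```text
pics
{'t': 0.0, 'joints': array([ 1.08099573e+00,  5.33532117e-02,  1.61431440e+00, -3.05153414e-06,
        1.47597240e+00, -1.19001660e-01]), 'joint_velocities': array([-0.0008507 ,  0.00066881, -0.00139805,  0.00081451, -0.00217756,
        0.00076082]), 'joint_torque': array([ 9.97898096e-04, -3.93667567e+01, -3.70180321e+01, -1.05773267e-04,
        6.84726663e-03, -1.61083699e-05]), 'position': array([0.22619129, 0.58198841, 0.24105306]), 'tool_rot': array([-5.79005279e-01, -3.08715255e+00,  3.06896930e-03]), 'wrist_force': array([-0.3469603 ,  0.06964004,  0.15672944]), 'moment': array([ 0.03478542,  0.03106226, -0.01173994]), 'grip_force': 0.0, 'finger_gap': 0.08531348857389692}
top [-2.1476439   2.1420985  -0.17330864] [0.37212674 0.06589846 1.08608986] 361.3903118448056 252.5636358520652 187.03270178631303
box_a 0.57 [0.531 0.186 0.033]
tray 0.95 [ 0.505 -0.376  0.005]
oil_can 0.93 [0.469 0.463 0.05 ]
tape_roll 0.88 [0.595 0.457 0.025]
wedge 0.71 [0.611 0.063 0.016]
wedge 0.39 [ 0.505 -0.377  0.009]
awl 0.58 [0.426 0.062 0.023]
scene [-0.82382722  2.28286727 -1.36047493] [-0.31545659  1.11175766  0.39786606] 379.8162768313249 248.53950441090797 185.86554304640424
box_a 0.9 [0.515 0.202 0.028]
box_a 0.75 [ 0.495 -0.1    0.029]
tray 0.88 [ 0.496 -0.337  0.016]
oil_can 0.62 [0.462 0.488 0.043]
tape_roll 0.87 [0.582 0.482 0.018]
wedge 0.67 [0.625 0.075 0.015]
awl 0.44 [0.424 0.069 0.017]
```

View pics/top1.png

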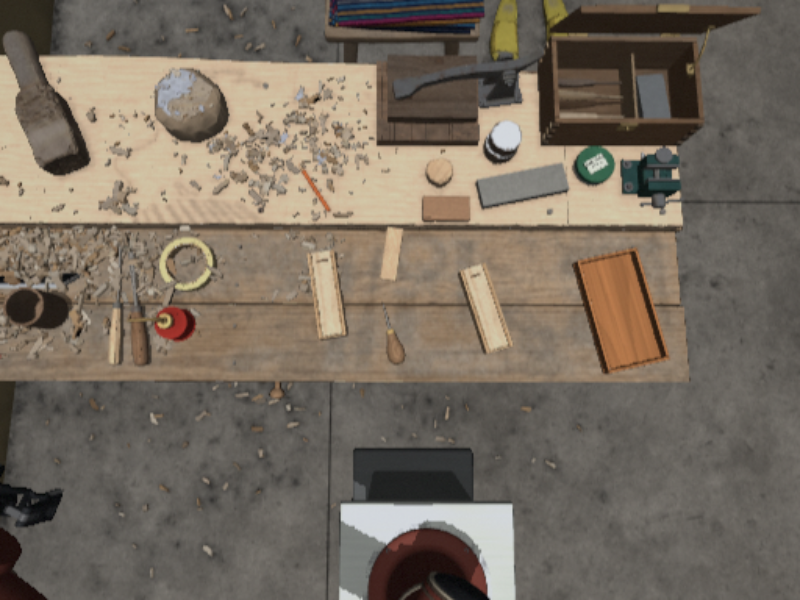

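View pics/scene0.png

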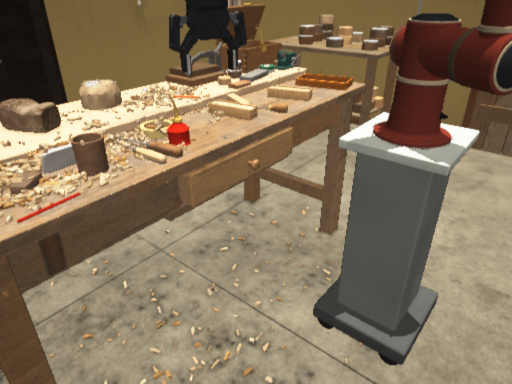

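Top view (800×600 scale): boxes at about (327,294) and (486,308), tray at (621,310), awl at (395,335) and wedge at (392,253) between the boxes, oil can at (175,322), tape at (187,263). The scene view shows the same layout, with nothing standing on the boxes.

Run:
```python
from h import *
c=cap("top");k=.64
for n,z,ps in(("L",.036,[(308,252),(330,250),(345,334),(322,338)]),("R",.036,[(461,269),(484,265),(510,346),(488,351)]),("tray",.03,[(576,262),(635,250),(667,357),(606,372)])):
    P=np.array([plane(c,(u*k,v*k),z)[:2] for u,v in ps]);print(n,P.round(3).tolist(),P.mean(0).round(3));d=(P[0]+P[1]-P[2]-P[3])/2;print(np.linalg.norm(d),np.degrees(np.arctan2(d[1],d[0])))
w=cap("wrist","w0.png");print(np.round(w["mount"],3),w["f"],w["cx"],w["cy"])
print(np.round(R.from_rotvec(r.get_state()["tool_rot"]).as_matrix(),3))
```

```text
L [[0.612, 0.223], [0.616, 0.181], [0.456, 0.15], [0.448, 0.193]] [0.533 0.187]
0.16439412784604804 10.71100852986157
R [[0.58, -0.068], [0.588, -0.111], [0.435, -0.156], [0.425, -0.115]] [ 0.507 -0.113]
0.16077284863417057 16.73212176740904
tray [[0.595, -0.289], [0.619, -0.404], [0.415, -0.451], [0.387, -0.335]] [ 0.504 -0.369]
0.21147694765025013 12.696893859700047
[[ 0.    -0.954 -0.298  0.076]
 [ 1.     0.     0.     0.001]
 [-0.    -0.298  0.954 -0.131]
 [ 0.     0.     0.     1.   ]] 319.2609960618749 261.2614412891215 193.65439827186879
[[-0.932  0.362  0.   ]
 [ 0.362  0.932  0.   ]
 [-0.     0.    -1.   ]]
```

{"fn": "jog_arm", "kwargs": {
  "targets": "0 0 0 0 0 -8 1; -2 -4 0 0 0 -8 1; -2 -4 0 0 0 -8 1; -2 -4 0 0 0 -8 1; -2 -4 0 0 0 0 1; -2 -4 0 0 0 0 1; -2 -4 0 0 0 0 1; -2 -4 0 0 0 0 1; -2 -4 0 0 0 0 1; -2 -4 0 0 0 0 1; -2 -3 0 0 0 0 1; 0 0 0 0 0 0 1"
}}

```text
t: 2.0
position: [0.4651, 0.2163, 0.2425]
tool_rot: [-0.286, 3.128, -0.001]
wrist_force: [-1.0, 0.2, -0.4]
finger_gap: 0.0853
grip_force: 0.0
```

Run:
```python
from h import *
import json
c=cap("wrist","w1.png");s=r.get_state()
for d in r.boxes_of("wrist","box_a"): print(d["p"],(c["T"]@np.r_[d["at"],1])[:3])
json.dump({k:(c[k].tolist() if k=="T" else c[k]) for k in("T","f","cx","cy")},open("w1.json","w"))
print(s["position"],np.degrees(s["joints"]))
```

```text
0.96 [0.5235915  0.19286842 0.02950516]
0.89 [ 0.55689769 -0.07058027  0.00864021]
[0.46385102 0.21778719 0.24237757] [ 1.68208575e+01 -1.26649351e+01  1.07154484e+02  8.48935960e-03
  8.55150450e+01 -8.37225823e+01]
```

View pics/w1.png

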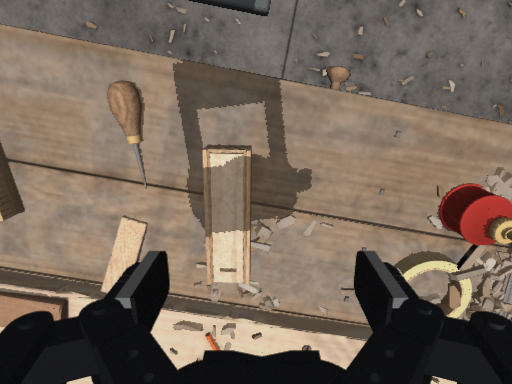

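Wrist view: left box with top face corners near (204,147), (251,146), (248,281), (211,283); awl at (130,115), wedge at (125,255), both clear of the fingers' path.

{"fn": "jog_arm", "kwargs": {
  "targets": "-2 -1 2 0 0 0 1; -2 -1 2 0 0 0 1; -2 -1 2 0 0 0 1; 0 -1 2 0 0 0 1; 0 0 0 0 0 0 1; 0 0 0 0 0 0 1"
}}

```text
t: 2.7
position: [0.5285, 0.1922, 0.1623]
tool_rot: [0.296, -3.127, -0.001]
wrist_force: [-0.3, 0.7, -0.5]
finger_gap: 0.0853
grip_force: 0.0
```

Run:
```python
from h import *
import json
w=json.load(open("w1.json"));w["T"]=np.array(w["T"])
for z in(0,.036): print(z,[plane(w,p,z)[:2].round(3).tolist() for p in((204,147),(251,146),(248,281),(211,283))])
c=cap("wrist","w2.png");print(r.get_state()["position"])
for d in r.boxes_of("wrist","box_a"): print(d["p"],(c["T"]@np.r_[d["at"],1])[:3])
json.dump({k:(c[k].tolist() if k=="T" else c[k]) for k in("T","f","cx","cy")},open("w2.json","w"))
```

```text
0 [[0.462, 0.148], [0.451, 0.202], [0.63, 0.229], [0.642, 0.181]]
0.036 [[0.455, 0.153], [0.445, 0.202], [0.607, 0.227], [0.618, 0.183]]
[0.52904551 0.19228683 0.16334535]
0.71 [0.52537746 0.18927944 0.03159832]
```

View pics/w2.png

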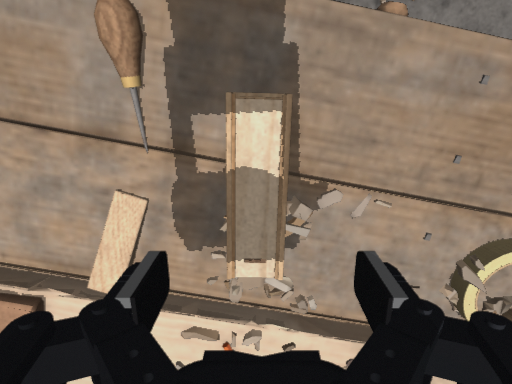

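Second wrist view: the box spans (227,94)–(291,95) near end to (229,277)–(280,278) far end, roughly centred between the jaws; wedge at (120,240) and awl at (120,60) are outside the fingers.

Run:
```python
from h import *
import json
w=json.load(open("w1.json"));w["T"]=np.array(w["T"]);v=json.load(open("w2.json"));v["T"]=np.array(v["T"])
A=[(204,147),(251,146),(248,281),(211,283)];B=[(227,94),(291,95),(280,278),(229,277)]
P=np.array([plane(v,p,.036)[:2] for p in B]);print(P.round(3).tolist(),P.mean(0))
Pm=lambda c:c["T"][:3]
def M(c): 
    K=np.array([[c["f"],0,c["cx"]],[0,c["f"],c["cy"]],[0,0,1]]);return K@np.linalg.inv(c["T"])[:3]
X=cv2.triangulatePoints(M(w),M(v),np.array(A,float).T,np.array(B,float).T);X=(X[:3]/X[3]).T;print(X.round(3),X.mean(0))
d=P[2]+P[3]-P[0]-P[1];print(np.degrees(np.arctan2(d[1],d[0])))
s=r.get_state();Rm=R.from_rotvec(s["tool_rot"]).as_matrix();print(Rm.round(3),np.degrees(np.arctan2(Rm[1,1],Rm[0,1])),s["position"])
g=np.r_[P.mean(0),.03];print("tool delta cm",Rm.T@(g-s["position"])*100, r.tip_reach)
```

```text
[[0.459, 0.153], [0.451, 0.201], [0.61, 0.226], [0.618, 0.18]] [0.5345054  0.18993349]
[[ 0.46   0.15   0.012]
 [ 0.45   0.203  0.008]
 [ 0.616  0.228  0.024]
 [ 0.642  0.18  -0.001]] [0.54192114 0.19019469 0.01077456]
9.24120863707943
[[-0.982 -0.188  0.002]
 [-0.188  0.982  0.001]
 [-0.002  0.    -1.   ]] 100.8337617360488 [0.52941255 0.19228614 0.16391149]
tool delta cm [-0.42546288 -0.33213817 13.3920218 ] 0.011
```

{"fn": "jog_arm", "kwargs": {
  "targets": "-0.4 -0.3 2 0 0 0 1; 0 0 3 0 0 0 1; 0 0 3 0 0 0 1; 0 0 3 0 0 0 1; 0 0 2 0 0 0 1; 0 0 1 0 0 0 1; 0 0 0.5 0 0 0 1; 0 0 0 0 0 0 1; 0 0 0 0 0 0 1; 0 0 0 0 0 0 1",
  "newtons": 40
}}

```text
t: 3.8
position: [0.5349, 0.1892, 0.0189]
tool_rot: [-0.294, 3.125, 0.0]
wrist_force: [-0.7, 0.5, 0.4]
finger_gap: 0.0856
grip_force: 0.0
```

{"fn": "jog_arm", "kwargs": {
  "targets": "0 0 0 0 0 0 0; 0 0 0 0 0 0 -0.3; 0 0 0 0 0 0 -1; 0 0 0 0 0 0 -1; 0 0 0 0 0 0 -1; 0 0 0 0 0 0 -1; 0 0 0 0 0 0 -1; 0 0 0 0 0 0 -1; 0 0 0 0 0 0 -1; 0 0 0 0 0 0 -1",
  "newtons": 40
}}

```text
t: 4.8
position: [0.5343, 0.189, 0.018]
tool_rot: [-0.294, 3.127, 0.0]
wrist_force: [-0.2, -1.2, 5.2]
finger_gap: 0.0514
grip_force: 43.5
```

{"fn": "jog_arm", "kwargs": {
  "targets": "0 0 -0.5 0 0 0 -1; 0 0 -1 0 0 0 -1; 0 0 -1 0 0 0 -1; 0 0 -1 0 0 0 -1; 0 0 -1 0 0 0 -1; 0 0 -0.5 0 0 0 -1; 0 0 0 0 0 0 -1; 0 0 0 0 0 0 -1; 0 0 0 0 0 0 -1; 0 0 0 0 0 0 -1; 0 0 0 0 0 0 -1; 0 0 0 0 0 0 -1"
}}

```text
t: 6.0
position: [0.5336, 0.1889, 0.067]
tool_rot: [0.294, -3.127, 0.0]
wrist_force: [-0.3, 0.2, -1.5]
finger_gap: 0.0516
grip_force: 42.7
```

Run:
```python
from h import *
for i in range(8):
    s=r.get_state();print(s["t"],s["wrist_force"].round(2),s["moment"].round(2),s["joint_torque"][1:3].round(2),s["finger_gap"],s["position"].round(4));r.capture("wrist") 
c=cap("wrist","w3.png")
```

```text
6.0 [-0.34  0.16 -1.55] [ 0.06 -0.01  0.01] [-37.3  -33.32] 0.05156555632995817 [0.5336 0.1889 0.067 ]
6.05 [ 0.95 -0.36 -0.97] [-0.02  0.03 -0.05] [-37.29 -33.32] 0.0517341912778473 [0.5337 0.1889 0.0671]
6.1 [-0.36  0.01 -2.  ] [-0.01 -0.04 -0.01] [-37.29 -33.33] 0.051467727392362175 [0.5337 0.1889 0.0672]
6.15 [-0.45 -0.61 -2.78] [ 0.03  0.01 -0.  ] [-37.29 -33.34] 0.05156046188585913 [0.5337 0.1889 0.0672]
6.2 [-0.07  0.07 -2.23] [0.02 0.   0.02] [-37.29 -33.34] 0.051607716674481975 [0.5338 0.1889 0.0673]
6.25 [-0.02  0.42 -1.87] [-0.01 -0.01 -0.03] [-37.3  -33.35] 0.05142301547260302 [0.5337 0.1889 0.0673]
6.3 [-0.41  0.59 -1.66] [ 0.05  0.04 -0.07] [-37.3  -33.36] 0.05146346676197072 [0.5338 0.1889 0.0673]
6.35 [-0.48  0.46 -2.08] [ 0.   -0.01 -0.06] [-37.31 -33.36] 0.05105416229356035 [0.5338 0.1889 0.0673]
```

View pics/w3.png

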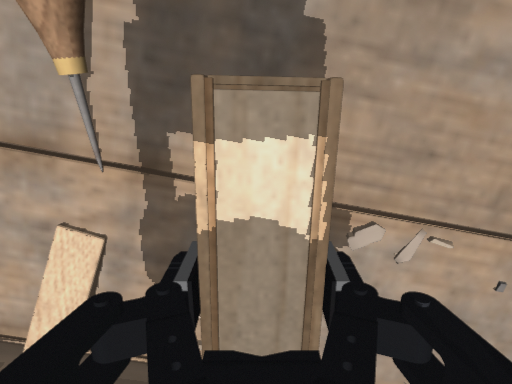

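Box held level in the fingers (edges at columns 195–340), weighing about 1.9 N, so presumably the lighter. I'll set it down again.

{"fn": "jog_arm", "kwargs": {
  "targets": "0 0 1 0 0 0 -1; 0 0 1 0 0 0 -1; 0 0 1 0 0 0 -1; 0 0 1 0 0 0 -1; 0 0 0.5 0 0 0 -1; 0 0 0.3 0 0 0 -1; 0 0 0.2 0 0 0 -1; 0 0 0 0 0 0 -1; 0 0 0 0 0 0 -1; 0 0 0 0 0 0 -1; 0 0 0 0 0 0 -1"
}}

```text
t: 7.55
position: [0.5343, 0.189, 0.018]
tool_rot: [-0.294, 3.127, 0.0]
wrist_force: [-1.9, -0.1, 2.6]
finger_gap: 0.0518
grip_force: 43.1
```

Positive contact force: it rests on the bench. Release gently and rise.

{"fn": "jog_arm", "kwargs": {
  "targets": "0 0 0 0 0 0 0.5; 0 0 0 0 0 0 1; 0 0 0 0 0 0 1; 0 0 0 0 0 0 1; 0 0 0 0 0 0 1; 0 0 0 0 0 0 1; 0 0 0 0 0 0 1; 0 0 0 0 0 0 1; 0 0 0 0 0 0 1; 0 0 0 0 0 0 1"
}}

```text
t: 8.55
position: [0.5337, 0.1889, 0.0173]
tool_rot: [0.294, -3.128, -0.0]
wrist_force: [-0.5, -0.2, 0.4]
finger_gap: 0.0852
grip_force: 0.0
```

{"fn": "jog_arm", "kwargs": {
  "targets": "0 0 -1 0 0 0 1; 0 0 -2 0 0 0 1; 0 0 -3 0 0 0 1; 0 0 -4 0 0 0 1; 0 0 -4 0 0 0 1; 0 0 -4 0 0 0 1; 0 0 -4 0 0 0 1; 0 0 0 0 0 0 1; 0 0 0 0 0 0 1"
}}

```text
t: 9.45
position: [0.5345, 0.1891, 0.2396]
tool_rot: [-0.294, 3.124, 0.001]
wrist_force: [-0.9, -0.8, -0.9]
finger_gap: 0.0856
grip_force: 0.0
```

Run:
```python
from h import *
s=r.get_state();F=[]
for i in range(8): F.append(r.get_state()["wrist_force"]);r.capture("wrist")
print(np.mean(F,0))
c=cap("wrist","w4.png");c2=cap("top")
for n,c in(("wrist",c),("top",c2)):
  for d in r.boxes_of(n,"box_a"): print(n,d["p"],(c["T"]@np.r_[d["at"],1])[:3])
```

```text
[-0.42438411  0.15645783 -0.45974503]
wrist 0.97 [0.52510198 0.19062183 0.03102193]
wrist 0.58 [ 0.54108618 -0.0793449   0.01945632]
top 0.79 [ 0.50391637 -0.10897424  0.03026645]
top 0.71 [0.53296473 0.19949959 0.0310718 ]
```

{"fn": "jog_arm", "kwargs": {
  "targets": "1.7 -3.4 0 0 0 -3 1; 1.7 -3.4 0 0 0 -3 1; 1.7 -3.4 0 0 0 0 1; 1.7 -3.4 0 0 0 0 1; 1.7 -3.4 0 0 0 0 1; 1.7 -3.4 0 0 0 0 1; 1.7 -3.4 0 0 0 0 1; 1.7 -3.4 0 0 0 0 1; 0 0 0 0 0 0 1; 0 0 0 0 0 0 1; 0 0 0 0 0 0 1"
}}

```text
t: 11.15
position: [0.4762, -0.1088, 0.2373]
tool_rot: [-0.459, 3.108, 0.001]
wrist_force: [-0.1, 0.4, -1.1]
finger_gap: 0.0856
grip_force: 0.0
```

Run:
```python
from h import *
import json
c=cap("wrist","w5.png");print(r.get_state()["position"])
for t in("box_a","tray"):
  for d in r.boxes_of("wrist",t): print(t,d["p"],(c["T"]@np.r_[d["at"],1])[:3])
json.dump({k:(c[k].tolist() if k=="T" else c[k]) for k in("T","f","cx","cy")},open("w5.json","w"))
```

```text
[ 0.47628223 -0.10855754  0.23728257]
box_a 0.89 [ 0.50198501 -0.11880967  0.02927118]
box_a 0.67 [0.51434315 0.17239943 0.03127799]
tray 0.92 [ 0.49931036 -0.35265515  0.00258571]
```

View pics/w5.png

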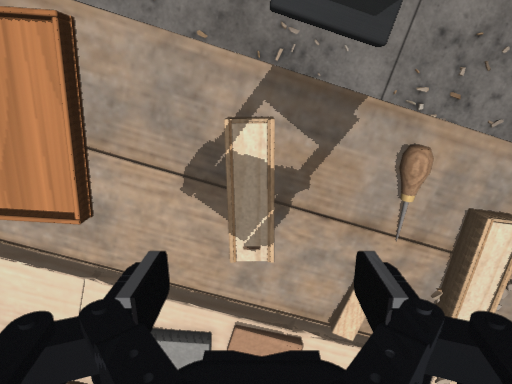

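Right box corners at (226,118), (273,117), (273,261), (231,262); the tray's right wall lies along columns 60–85, and the awl at (412,180) is far from the fingers.

Run:
```python
from h import *
import json
w=json.load(open("w5.json"));w["T"]=np.array(w["T"])
P=np.array([plane(w,p,.036)[:2] for p in((226,118),(273,117),(273,261),(231,262))]);print(P.round(3).tolist(),P.mean(0))
d=P[2]+P[3]-P[0]-P[1];print(np.degrees(np.arctan2(d[1],d[0])),np.linalg.norm(d)/2)
t=[plane(w,p,.03) for p in((59,12),(76,222))];d=t[1]-t[0];print("tray edge",t,np.degrees(np.arctan2(d[1],d[0])),np.linalg.norm(d))
s=r.get_state();Rm=R.from_rotvec(s["tool_rot"]).as_matrix();print(np.degrees(np.arctan2(Rm[1,1],Rm[0,1])),s["position"])
print("tool delta cm",Rm.T@(np.r_[P.mean(0),.018]-s["position"])*100)
```

```text
[[0.437, -0.158], [0.422, -0.112], [0.579, -0.063], [0.594, -0.11]] [ 0.50789657 -0.11054992]
17.19494647098537 0.16416825986441333
tray edge [array([ 0.38869845, -0.33388774,  0.03      ]), array([ 0.59905581, -0.29222203,  0.03      ])] 11.203625055437088 0.21444405460230034
106.86028104397874 [ 0.47629993 -0.10845366  0.23727387]
tool delta cm [-2.96242421 -1.1197199  21.92733453]
```

{"fn": "jog_arm", "kwargs": {
  "targets": "-1.5 -0.5 3 0 0 0 1; -1.5 -0.6 4 0 0 0 1; 0 0 4 0 0 0 1; 0 0 4 0 0 0 1; 0 0 3 0 0 0 1; 0 0 2 0 0 0 1; 0 0 1 0 0 0 1; 0 0 0.7 0 0 0 1; 0 0 0 0 0 0 1; 0 0 0 0 0 0 1; 0 0 0 0 0 0 1"
}}

```text
t: 12.4
position: [0.5091, -0.1117, 0.0217]
tool_rot: [-0.458, 3.106, -0.002]
wrist_force: [-0.1, -0.8, -0.3]
finger_gap: 0.0853
grip_force: 0.0
```

{"fn": "jog_arm", "kwargs": {
  "targets": "0 0 0.3 0 0 0 0.5; 0 0 0 0 0 0 -0.3; 0 0 0 0 0 0 -1; 0 0 0 0 0 0 -1; 0 0 0 0 0 0 -1; 0 0 0 0 0 0 -1; 0 0 0 0 0 0 -1; 0 0 0 0 0 0 -1; 0 0 0 0 0 0 -1; 0 0 0 0 0 0 -1",
  "newtons": 45
}}

```text
t: 13.4
position: [0.5083, -0.1116, 0.0177]
tool_rot: [-0.458, 3.108, -0.001]
wrist_force: [-0.6, -2.2, 4.6]
finger_gap: 0.0512
grip_force: 50.4
```

{"fn": "jog_arm", "kwargs": {
  "targets": "0 0 -0.5 0 0 0 -1; 0 0 -1 0 0 0 -1; 0 0 -1 0 0 0 -1; 0 0 -1 0 0 0 -1; 0 0 -1 0 0 0 -1; 0 0 -1 0 0 0 -1; 0 0 -1 0 0 0 -1; 0 0 -0.5 0 0 0 -1; 0 0 0 0 0 0 -1; 0 0 0 0 0 0 -1; 0 0 0 0 0 0 -1; 0 0 0 0 0 0 -1"
}}

```text
t: 14.6
position: [0.5075, -0.1112, 0.0866]
tool_rot: [0.457, -3.107, -0.001]
wrist_force: [0.4, 0.1, -4.7]
finger_gap: 0.0513
grip_force: 49.5
```

Run:
```python
from h import *
F=[];M=[]
for i in range(8): s=r.get_state();F.append(s["wrist_force"]);M.append(s["moment"]);r.capture("wrist")
print(np.mean(F,0),np.mean(M,0),s["finger_gap"],s["position"])
c=cap("wrist","w6.png")
```

```text
[ 0.14043941  0.07886913 -4.39956923] [ 0.0018882  -0.01408429  0.00453204] 0.051370826344792925 [ 0.50798367 -0.1113721   0.08725741]
```

View pics/w6.png

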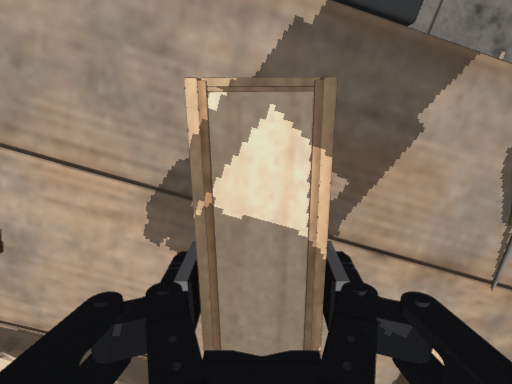

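This one weighs about 4.4 N: it is the heavier, and it hangs level (edges 187–335). Carry it to the tray.

{"fn": "jog_arm", "kwargs": {
  "targets": "0 0 -1.5 0 0 2.5 -1; 0 0 -1.5 0 0 2.5 -1; 0.3 -1.5 0 0 0 0 -1; 0.6 -2.5 0 0 0 0 -1; 0.6 -2.5 0 0 0 0 -1; 0.6 -2.5 0 0 0 0 -1; 0.6 -2.5 0 0 0 0 -1; 0.6 -2.5 0 0 0 0 -1; 0.6 -2.5 0 0 0 0 -1; 0.6 -2.5 0 0 0 0 -1; 0.6 -2.5 0 0 0 0 -1; 0.3 -1.5 0 0 0 0 -1"
}}

```text
t: 16.25
position: [0.5012, -0.3499, 0.1165]
tool_rot: [0.32, -3.125, 0.0]
wrist_force: [-0.1, -0.9, -4.8]
finger_gap: 0.0516
grip_force: 49.5
```

{"fn": "jog_arm", "kwargs": {
  "targets": "0 0 0 0 0 0 -1; 0 0 0 0 0 0 -1; 0 0 0 0 0 0 -1; 0 0 0 0 0 0 -1"
}}

```text
t: 16.65
position: [0.502, -0.3465, 0.1171]
tool_rot: [0.324, -3.125, -0.001]
wrist_force: [-0.2, -0.2, -4.4]
finger_gap: 0.0512
grip_force: 49.4
```

Run:
```python
from h import *
s=r.get_state();Rm=R.from_rotvec(s["tool_rot"]).as_matrix();print(np.degrees(np.arctan2(Rm[1,1],Rm[0,1])),s["position"])
c=cap("top","t2.png");cv2.imwrite("pics/t2c.png",cv2.resize(c["pixels"][110:270,180:460,::-1],(800,457),interpolation=cv2.INTER_CUBIC))
for t in("box_a","tray","wedge","awl"):
  for d in r.boxes_of("top",t): print(t,d["p"],(c["T"]@np.r_[d["at"],1])[:3])
```

```text
101.82472388872179 [ 0.50203726 -0.34653487  0.11709899]
box_a 0.85 [0.53128947 0.18801558 0.03362934]
box_a 0.69 [ 0.54379023 -0.32814819  0.1281314 ]
tray 0.92 [ 0.51770358 -0.3352607   0.00341328]
wedge 0.57 [0.61142357 0.06755027 0.01789611]
awl 0.47 [0.42641626 0.06254388 0.02599365]
```

View pics/t2c.png

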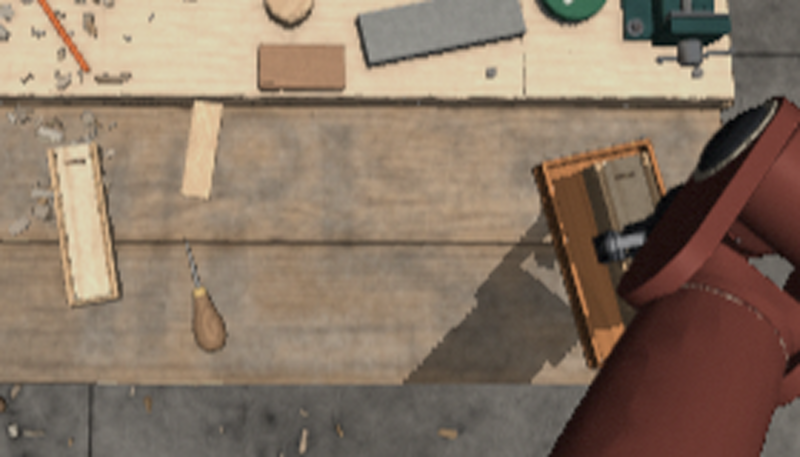

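The box is held lengthwise over the tray and the lighter box is in place at (83,225) in the crop, with the bystanders unmoved. The TCP is about 2.3 cm short in y, so I'll correct that.

{"fn": "jog_arm", "kwargs": {
  "targets": "0.2 -1.1 0 0 0 0 -1; 0.2 -1.1 0 0 0 0 -1; 0 0 0 0 0 0 -1; 0 0 0 0 0 0 -1; 0 0 0 0 0 0 -1; 0 0 0 0 0 0 -1; 0 0 0 0 0 0 -1; 0 0 0 0 0 0 -1; 0 0 0 0 0 0 -1; 0 0 0 0 0 0 -1"
}}

```text
t: 17.9
position: [0.5026, -0.3698, 0.1174]
tool_rot: [-0.322, 3.125, -0.0]
wrist_force: [-0.1, -0.0, -4.1]
finger_gap: 0.0513
grip_force: 49.4
```

Run:
```python
from h import *
s=r.get_state();print(s["position"],s["wrist_force"],s["joint_velocities"].round(3),s["grip_force"])
p=s["position"]
if abs(p[0]-.505)<.012 and abs(p[1]+.37)<.012 and s["grip_force"]>30: print(r.hand_in())
```

```text
[ 0.50259619 -0.36983467  0.11736343] [-0.05209465 -0.01159225 -4.09553918] [ 0.001 -0.    -0.002  0.001  0.    -0.   ] 49.36773955821991
the job is handed in; nothing more can be done
None
```

I've handed the job in: the heavier box (about 4.4 N) is held still and level, lengthwise over the middle of the tray with its underside about 10 cm above the bench, and the lighter one (about 1.9 N) is back flat where it stood.

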